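Tip walnuts through the funnel into the jar

ROBOT

A 7-joint arm with a two-finger parallel gripper is mounted at the origin on the work surface. World frame = base frame: x ahead of the robot, y to its left, z up, the work surface at z = 0. Lengths are in m, angles in rad, forces in N, time in s.
With the tool pointing down it reaches from about 0.425 to 0.875 m from the base axis. Payload 4.7 kg.
Tool frame: the origin (TCP) lies at the very end of the fingers, on their centre line; the grasp point (between the pads) lies 19 mm behind it; z points along the fingers, x is the direction in which the jaws open and shut, and the axes are right-handed (so a half turn about z gives the same grasp; the last joint's range is limited). The gripper opens to 85 mm and grips with 20 to 120 N. Pads are 22 mm wide; open, the fingers measure 114 mm over their backs; the gripper's body (76 mm by 85 mm) begins 54 mm behind the grasp point. The pads swing forward as they close: fully open they stand 13 mm farther back than shut.
Start: joints at [-1.335, 0.321, -0.07, 1.45, 0.023, 1.371, -0.057], TCP at [0.143, 0.634, 0.231] pointing down, gripper open.
Joint ranges: [-2.86, 2.86], [-0.3, 2.09], [-1.38, 1.24], [0.06, 2.45], [-1.56, 4.7], [0.09, 2.05], [-2.69, 2.69]. Speed limits (rad/s): [2.57, 2.57, 3.14, 3.14, 3.14, 3.14, 3.14].

INTERFACE

Orientations are given as a rotation vector (axis times angle).
In Python, from bench import state, viewer, robot gives the robot as it stands.
- The arm moves only by the tool step_arm, never from a script. Its argument "deltas" is a list of rows, each an object with "xyz": the shift along the tool's x, y, z in units of 0.05 m (1.0 is 0.05 m), a list of three; "delta_rot": the turn, a rotation vector about the tool's x, y, z in units of 5 degrees (1.0 is 5 degrees), a list of three; "fingers": the opening, from 0 (shut) to 1 (fully open). In form: [{"xyz": [tx, ty, tz], "delta_rot": [ax, ay, az], "fingers": fingers}, ...]. A call has 1 to 20 rows; each row shifts and turns the commanded pose from where the row before left it, along the tool's axes as they then stand; what a row does not reach is not made up. A row lasts 1/8 s, in which the tool goes at most 62.5 mm and 10.7 degrees, less where a joint would pass 70% of its speed; a pose out of reach is approached as far as the arm can. A call with a number of a shift or a turn outside -1 to 1 is refused whole. A call with a gripper value outside its range is refused whole. The fingers move at their own pace and stop on an object; "squeeze" is the grip in N (left out, the last holds). Time passes only in rows, so rows that do not move let the fingers close. It gives the time, the measured TCP pose, the force and the opening at its end, in the units of the state.
- state(): the state, without advancing time (a new reading comes with each control period).
- viewer.get_image(name): name is "scene" or "top" or "wrist"; returns a dict with "color" (480x640x3 uint8, red, green, blue), "fx", "fy", "cx", "cy" (pixels), "D" ([k1, k2, p1, p2, k3] as OpenCV has them; the pictures are not rectified), "xyz" and "rotation" of the camera in the world. Camera axes: x right, y up, looking along -z (the intrinsics and any distortion apply to the point x, -y, -z); pixel columns grow to the right and rows downward; lengths in m; the calibration is good to about 2 mm. A picture is of the moment at which its call begins. There is no depth.
- robot.hand_in(): hands the job in, once; it reports no verdict.
The state is a dict: "time": time; "joints": joint angles; "dq": joint speeds; "joint_torque": joint torques, N m; "ee_pos": TCP position; "tool_rot": TCP orientation; "wrist_force": force on the tool from outside, world axes, zero at the start; "ft_torque": the same for the moment, N m; "width": opening from 0.0 (shut) to 1.0 (fully open).
Only numpy, scipy, OpenCV 4.12 (cv2) and the standard library are available. Lean on these libraries where they do the work, as an engineer would, in place of code of your own. Each camera call takes 0.05 s, during which the arm holds its last target. There are 200 camera calls.

TASK

Fill the glass funnel jar with the walnuts: slide its carrier board along the ledge until the funnel stands centred under the pouring lip of the black tipping tray, then push the tray's orange bar over so that all five walnuts pour through the funnel into the jar. Afterwards bring the tray fully back to its rest position and let go, leaving the jar standing upright with every walnut in it. Do not shift the ramekins, the fork holder or the pepper mill.

Things in the scene. Friction and masses are not known exactly. Their poses are not given: they have to be found in the camera images.
- carrier: Loose one-piece jar carrier, 0.6 kg: wooden board 110 x 235 x 14 mm (y from -180 to +55 mm) with a glass jar (outer diameter 78, inner 70 mm, inner floor at z = 19 mm) and a wide steel funnel fixed on it (78 mm wide at z = 96 mm, 160 mm at its rim at z = 148 mm, walls 4 mm). Origin: underside of the board on the jar's axis, z up. A light wooden handle fin stands on its -y end.
- funnel (a point): Centre of the funnel's rim, 148 mm above the carrier's underside, on the jar's axis; axes as the carrier.
- handle (a point): Centre of the top edge of the carrier's upright handle fin (16 mm thick along the carrier's x, 50 mm long along its y, from 14 to 81 mm above the ledge), 145 mm from the jar's axis towards the carrier's -y. Axes as the carrier.
- dispenser: Fixed steel stand of the tipping dispenser. Origin on the ledge plumb below the hinge; it pours towards its own -y. Base plate 160 x 130 x 12 mm (y from -3 to 127 mm); two uprights 8 x 30 mm at x = +-66 mm, y = 4 mm, up to 220 mm. Position and yaw vary.
- hinge (a point): Middle of the tray's hinge axis, 210 mm above the ledge; the axis runs along the dispenser's x.
- tip_tray (a joint): Angle of the black tipping tray, rad. 0: at rest on its stop, leaning back 0.175 rad so the walnuts stay in; positive: pouring lip (dispenser's -y) goes down; stop at 1.0 (47 degrees below level). Stiff hinge (0.2 N m), stays where it is left. Tray 96 mm wide, walls 36 mm high, floor from 55 mm before the hinge (open lip) to 125 mm behind it.
- bar (a point): Middle of the orange push bar, a 12 mm round rod along the dispenser's x, 104 mm between its two side arms. It turns with the tray, 90 mm from the hinge axis, square to the tray's floor: at rest (dispenser's frame) at y = +16, z = 299 mm; at joint 1.0 at y = -66, z = 271 mm. Axes as the tray: x along the bar.
- drop (a point): Point on the ledge over which the funnel's centre belongs for pouring: 95 mm from the hinge towards the dispenser's -y. The lip swings 150 mm or more above it.
- ramekin0: Loose glass ramekin, 84 mm wide, 45 mm high; origin at its underside. Leave alone.
- ramekin1: The other glass ramekin, the same. Leave alone.
- fork_holder: Loose round wooden fondue fork holder, 100 mm wide, 247 mm high with its six forks; origin at its underside. Leave alone.
- pepper_mill: Loose wooden pepper mill, 56 mm wide, 185 mm high; origin at its underside. Leave alone.
- nut0: Walnut, 29 mm thick and 34 mm long, 12 g, at the start in the rear of the tray. Origin at its centre.
- nut1: Walnut, 29 mm thick and 34 mm long, 12 g, at the start in the rear of the tray. Origin at its centre.
- nut2: Walnut, 29 mm thick and 34 mm long, 12 g, at the start in the rear of the tray. Origin at its centre.
- nut3: Walnut, 29 mm thick and 34 mm long, 12 g, at the start in the rear of the tray. Origin at its centre.
- nut4: Walnut, 29 mm thick and 34 mm long, 12 g, at the start in the rear of the tray. Origin at its centre.

How it is judged:
By the outcome, as a careful person would: the job done as asked, in the order asked, and still so for the second after the job is handed in, with the robot touching nothing.
It also fails if it takes over 61 s, if anything falls off the work surface, if the arm or the gripper's body presses on something with over 40 N, if the wrist force passes 120 N, or if a joint passes its speed limit or range.

## Working session

There is one attempt and no reset: what is moved stays moved. The work goes in short steps, Python scripts to look and compute and a tool call to move; the robot and the scene stay as the last step left them, time stands still between calls to the robot, and variables do not carry over. Pictures are saved under pics/ and viewed, about 8 in all and at most 12, crops included, and the job is handed in when it is done.

Besides the shell and the picture viewer there is one more tool, called after "Call:" by a JSON object that holds its "method" and its "body", one argument or row to a line. step_arm: Moves the arm, as the interface text tells. Its arguments: {"type":"object","properties":{"deltas":{"type":"array","items":{"type":"object","properties":{"xyz":{"type":"array","items":{"type":"number"}},"delta_rot":{"type":"array","items":{"type":"number"}},"fingers":{"type":"number"}}}},"squeeze":{"type":"number"}},"required":["deltas"]}

```bash
mkdir -p pics
cat > h.py <<'E'
import numpy as np, cv2
from scipy.spatial.transform import Rotation as R
from bench import state, viewer, robot
def get(n):
    d=viewer.get_image(n); return d
def mats(d):
    K=np.array([[d['fx'],0,d['cx']],[0,d['fy'],d['cy']],[0,0,1.]])
    M=np.array(d['rotation'],float)
    if M.shape!=(3,3): M=R.from_rotvec(M).as_matrix() if M.size==3 else R.from_quat(M).as_matrix()
    return K,np.array(d['D'],float),M,np.array(d['xyz'],float)
def ray(d,uv):
    K,D,M,c=mats(d)
    p=cv2.undistortPoints(np.array(uv,float).reshape(-1,1,2),K,D).reshape(-1,2)
    return c,(M@np.c_[p[:,0],-p[:,1],-np.ones(len(p))].T).T
def onz(d,uv,z):
    c,r=ray(d,uv); z=np.broadcast_to(z,len(r)); return c+r*((z-c[2])/r[:,2])[:,None]
def proj(d,P):
    K,D,M,c=mats(d); q=(np.atleast_2d(P)-c)@M; q[:,1:]*=-1
    return cv2.projectPoints(q,np.zeros(3),np.zeros(3),K,D)[0].reshape(-1,2)
def save(d,n): cv2.imwrite('pics/'+n,d['color'][:,:,::-1])
E
python3 - <<'E'
from h import *
import pickle
for n in('scene','top'):
    d=get(n); save(d,n+'0.png'); pickle.dump(d,open(n+'0.pkl','wb')); print(n,d['xyz'],d['rotation'],d['fx'],d['D'])
s=state(); print(s['ee_pos'],s['tool_rot'],s['time'],s['wrist_force'],s['width'])
E
```

```text
scene [1.42205371 0.40113318 0.88161622] [0.6064443  0.86125328 1.7769984 ] 541.65831107386 [-0.12188777  0.          0.          0.          0.        ]
top [0.4366806  0.0771982  1.35803528] [ 0.08354206 -0.06429846 -1.54839254] 523.6199694928416 [-0.00581345  0.          0.          0.          0.        ]
[0.14294665 0.63357879 0.23032735] [ 2.45271455e+00  1.96124640e+00 -2.02861009e-03] 0.1 [-0.51142788  0.48011602 -0.49353917] 0.9982109132269305
```

View pics/scene0.png

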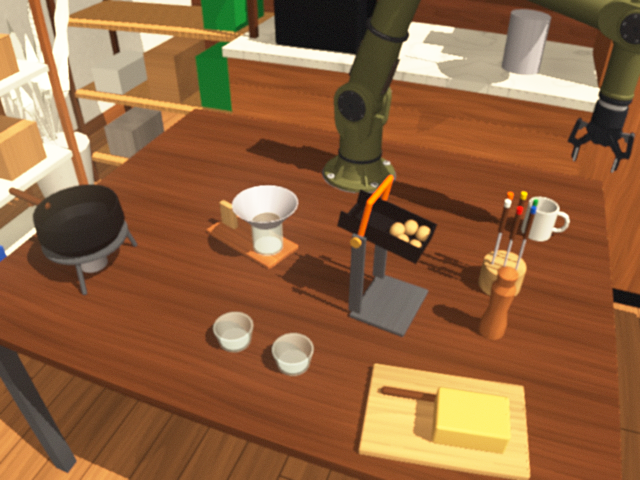

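View pics/top0.png

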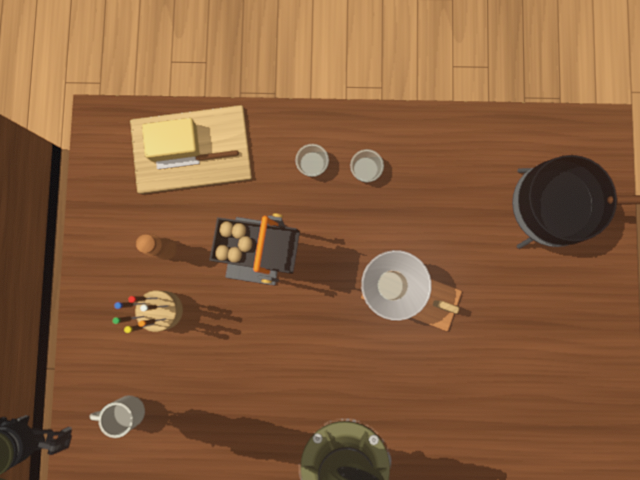

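Run:
```python
from h import *
import pickle
t=pickle.load(open('top0.pkl','rb')); s=pickle.load(open('scene0.pkl','rb'))
a=cv2.resize(t['color'][205:335,195:475],None,fx=2.8,fy=2.8,interpolation=cv2.INTER_CUBIC)
b=cv2.resize(s['color'][165:340,200:450],None,fx=784/250,fy=784/250*.42,interpolation=cv2.INTER_CUBIC) if 0 else cv2.resize(s['color'][165:340,200:450],(314,220),interpolation=cv2.INTER_CUBIC)
b=cv2.copyMakeBorder(b,0,0,0,784-314,cv2.BORDER_CONSTANT)
cv2.imwrite('pics/crop1.png',np.vstack([a,b])[:,:,::-1])
for n,d in(('top',t),('scene',s)):
    h=cv2.cvtColor(d['color'],cv2.COLOR_RGB2HSV)
    m=cv2.inRange(h,(5,200,170),(16,255,255)); 
    N,l,st,c=cv2.connectedComponentsWithStats(m)
    for i in range(1,N):
        if st[i,4]>25: print(n,'orange',st[i],c[i], cv2.minAreaRect(np.argwhere(l==i)[:,::-1].astype(np.float32)))
    m=cv2.inRange(h,(0,0,110),(179,60,255))
    if n=='top':
        m[:, :355]=0; m[:,445:]=0; m[:240]=0; m[330:]=0
        cs,_=cv2.findContours(m,cv2.RETR_EXTERNAL,cv2.CHAIN_APPROX_NONE); k=max(cs,key=cv2.contourArea); e=cv2.fitEllipse(cv2.convexHull(k)); print(e)
        p=onz(d,[e[0]],.148)[0]; print('funnel',p)
        ring=p+np.array([[.08*np.cos(x),.08*np.sin(x),0] for x in np.arange(0,6.28,1.57)]); print(proj(d,ring))
```

```text
top orange [255 216  12  55 128] [261.5       242.1171875] ((260.95391845703125, 243.12841796875), (4.631302833557129, 54.85139846801758), 7.666804790496826)
((395.86346435546875, 284.87554931640625), (69.29354858398438, 70.12090301513672), 129.54637145996094)
funnel [ 0.4522182  -0.10201801  0.148     ]
[[396.09357266 250.18130548]
 [361.04008133 284.10015524]
 [395.57027152 319.99838007]
 [430.73541533 285.70546774]]
scene orange [359 175  34  61 380] [373.82105263 205.18947368] ((374.0768737792969, 203.88461303710938), (16.086305618286133, 66.84136962890625), 33.690067291259766)
scene orange [507 191   8   9  46] [510.39130435 194.7173913 ] ((510.5, 195.0), (7.0, 8.0), 0.0)
```

View pics/crop1.png

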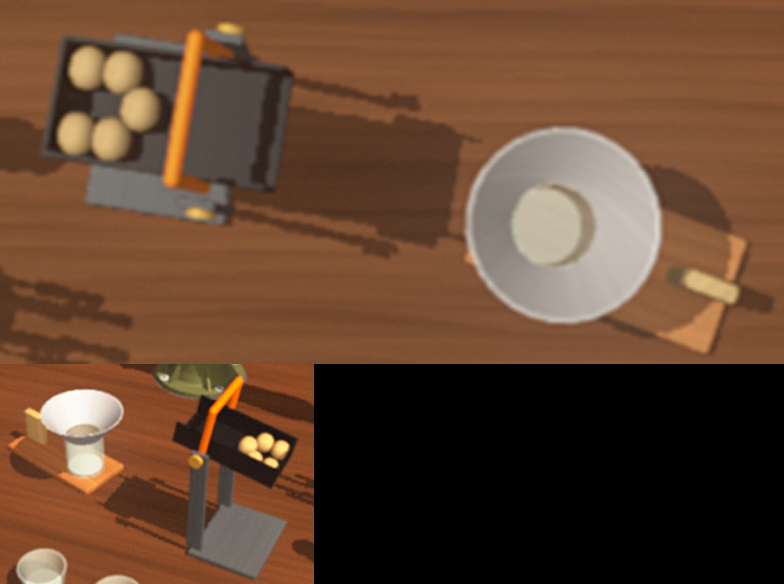

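Run:
```python
from h import *
import pickle
t=pickle.load(open('top0.pkl','rb')); s=pickle.load(open('scene0.pkl','rb'))
b=onz(t,[[264.6,216.8],[256.8,270.4]],.299); k=onz(t,[[277.2,215],[265.8,281]],.21)
bs=onz(s,[[391,178],[369,203]],.299); 
h=onz(t,[[449.3,306.8]],.081)[0]; f=np.array([.4522,-.1020,.081])
print('bar',b,'scene',bs,'knob',k,k.mean(0),np.linalg.norm(k[0]-k[1]),np.linalg.norm(b[0]-b[1]));print('handle',h,h-f,np.linalg.norm(h-f))
def yaw(v): return np.degrees(np.arctan2(v[1],v[0]))
print('yaws',yaw(b[1]-b[0]),yaw(k[1]-k[0]),'carrier -y dir',yaw(h-f))
v=k[0]-k[1]; v/=np.linalg.norm(v); 
# pour dir = perpendicular, towards world -y
p=np.array([v[1],-v[0],0]); p*=-np.sign(p[1]); print('pour',p,'drop',k.mean(0)+.095*p,'funnel',f)
m=k.mean(0)
print('bar pred', m-.016*p, 'bar mean',b.mean(0),bs.mean(0))
st=state();print(R.from_rotvec(st['tool_rot']).as_matrix())
for nm,uvs in dict(ram=[[312,160],[367,166]]).items(): print(onz(t,uvs,.04))
print(onz(t,[[158,310],[147,243]],[.05,.185]))
```

```text
bar [[0.58309384 0.18887232 0.299     ]
 [0.47342141 0.20136769 0.299     ]] scene [[0.47823314 0.20480529 0.299     ]
 [0.58266507 0.18838972 0.299     ]] knob [[0.59997734 0.17045061 0.21      ]
 [0.45376046 0.19135143 0.21      ]] [0.5268689  0.18090102 0.21      ] 0.14770314823880037 0.11038195268033628
handle [ 0.40306178 -0.24113856  0.081     ] [-4.91382223e-02 -1.39138557e-01 -4.16333634e-17] 0.14756050608404356
yaws 173.50011563844217 171.86502348772973 carrier -y dir -109.45120105661434
pour [-0.14150557 -0.98993746  0.        ] drop [0.51342588 0.08685696 0.21      ] funnel [ 0.4522 -0.102   0.081 ]
bar pred [0.52913299 0.19674002 0.21      ] bar mean [0.52825762 0.19512001 0.299     ] [0.53044911 0.1965975  0.299     ]
[[ 2.19960829e-01  9.75508664e-01 -2.82881580e-04]
 [ 9.75507162e-01 -2.19960988e-01 -1.71492443e-03]
 [-1.73514655e-03  1.01263191e-04 -9.99998490e-01]]
[[ 0.76833594  0.09888243  0.04      ]
 [ 0.75534047 -0.04226676  0.04      ]]
[[0.37841128 0.47357155 0.05      ]
 [0.53386809 0.46500653 0.185     ]]
```

Call:
{"method": "step_arm", "body": {
  "deltas": [
    {"xyz":[0,0,-0.19],"delta_rot":[0,0,0.967],"fingers":0.6},
    {"xyz":[0,0,-0.19],"delta_rot":[0,0,0.967],"fingers":0.6},
    {"xyz":[0,0,-0.19],"delta_rot":[0,0,0.967],"fingers":0.6},
    {"xyz":[0,0,-0.19],"delta_rot":[0,0,0.967],"fingers":0.6},
    {"xyz":[0,0,-0.19],"delta_rot":[0,0,0.967],"fingers":0.6},
    {"xyz":[0,0,-0.19],"delta_rot":[0,0,0.967],"fingers":0.6},
    {"xyz":[0,0,-0.19],"delta_rot":[0,0,0.967],"fingers":0.6},
    {"xyz":[0,0,-0.19],"delta_rot":[0,0,0.967],"fingers":0.6},
    {"xyz":[0,0,-0.19],"delta_rot":[0,0,0.967],"fingers":0.6},
    {"xyz":[0,0,-0.19],"delta_rot":[0,0,0.967],"fingers":0.6},
    {"xyz":[0,0,-0.19],"delta_rot":[0,0,0.967],"fingers":0.6},
    {"xyz":[0,0,-0.19],"delta_rot":[0,0,0.967],"fingers":0.6},
    {"xyz":[0,0,-0.19],"delta_rot":[0,0,0.967],"fingers":0.6},
    {"xyz":[0,0,-0.19],"delta_rot":[0,0,0.967],"fingers":0.6},
    {"xyz":[0,0,-0.19],"delta_rot":[0,0,0.967],"fingers":0.6},
    {"xyz":[0,0,-0.19],"delta_rot":[0,0,0.967],"fingers":0.6},
    {"xyz":[0,0,-0.19],"delta_rot":[0,0,0.967],"fingers":0.6},
    {"xyz":[0,0,-0.19],"delta_rot":[0,0,0.967],"fingers":0.6},
    {"xyz":[0,0,-0.19],"delta_rot":[0,0,0.967],"fingers":0.6},
    {"xyz":[0,0,-0.19],"delta_rot":[0,0,0.967],"fingers":0.6}
  ],
  "squeeze": 40
}}

```text
time: 2.6
ee_pos: [0.143, 0.6339, 0.421]
tool_rot: [3.095, -0.534, 0.0]
wrist_force: [0.3, 0.4, 0.9]
width: 0.596
```

Call:
{"method": "step_arm", "body": {
  "deltas": [
    {"xyz":[0.88,0.18,0],"delta_rot":[0,0,0],"fingers":0.6},
    {"xyz":[0.88,0.18,0],"delta_rot":[0,0,0],"fingers":0.6},
    {"xyz":[0.88,0.18,0],"delta_rot":[0,0,0],"fingers":0.6},
    {"xyz":[0.88,0.18,0],"delta_rot":[0,0,0],"fingers":0.6},
    {"xyz":[0.88,0.18,0],"delta_rot":[0,0,0],"fingers":0.6},
    {"xyz":[0.88,0.18,0],"delta_rot":[0,0,0],"fingers":0.6},
    {"xyz":[0.88,0.18,0],"delta_rot":[0,0,0],"fingers":0.6},
    {"xyz":[0.88,0.18,0],"delta_rot":[0,0,0],"fingers":0.6},
    {"xyz":[0.46,0.77,0],"delta_rot":[0,0,0],"fingers":0.6},
    {"xyz":[0.46,0.77,0],"delta_rot":[0,0,0],"fingers":0.6},
    {"xyz":[0.46,0.77,0],"delta_rot":[0,0,0],"fingers":0.6},
    {"xyz":[0.46,0.77,0],"delta_rot":[0,0,0],"fingers":0.6},
    {"xyz":[0.46,0.77,0],"delta_rot":[0,0,0],"fingers":0.6},
    {"xyz":[0.46,0.77,0],"delta_rot":[0,0,0],"fingers":0.6},
    {"xyz":[0.46,0.77,0],"delta_rot":[0,0,0],"fingers":0.6},
    {"xyz":[0.46,0.77,0],"delta_rot":[0,0,0],"fingers":0.6}
  ]
}}

```text
time: 4.6
ee_pos: [0.5222, 0.0961, 0.421]
tool_rot: [-3.097, 0.529, 0.001]
wrist_force: [0.8, 1.1, 0.6]
width: 0.598
```

Call:
{"method": "step_arm", "body": {
  "deltas": [
    {"xyz":[0.01,0.8,0],"delta_rot":[0,0,0],"fingers":0.6},
    {"xyz":[0.01,0.8,0],"delta_rot":[0,0,0],"fingers":0.6},
    {"xyz":[0.01,0.8,0],"delta_rot":[0,0,0],"fingers":0.6},
    {"xyz":[0.01,0.8,0],"delta_rot":[0,0,0],"fingers":0.6},
    {"xyz":[0.01,0.8,0],"delta_rot":[0,0,0],"fingers":0.6},
    {"xyz":[0.01,0.8,0],"delta_rot":[0,0,0],"fingers":0.6},
    {"xyz":[0.01,0.8,0],"delta_rot":[0,0,0],"fingers":0.6},
    {"xyz":[0.01,0.8,0],"delta_rot":[0,0,0],"fingers":0.6},
    {"xyz":[0.01,0.8,0],"delta_rot":[0,0,0],"fingers":0.6},
    {"xyz":[0,0,0.6],"delta_rot":[0,0,0],"fingers":0.6},
    {"xyz":[0,0,0.6],"delta_rot":[0,0,0],"fingers":0.6},
    {"xyz":[0,0,0.6],"delta_rot":[0,0,0],"fingers":0.6},
    {"xyz":[0,0,0.6],"delta_rot":[0,0,0],"fingers":0.6},
    {"xyz":[0,0,0.6],"delta_rot":[0,0,0],"fingers":0.6},
    {"xyz":[0,0,0],"delta_rot":[0,0,0],"fingers":0.6}
  ]
}}

```text
time: 6.48
ee_pos: [0.4054, -0.2428, 0.2694]
tool_rot: [-3.096, 0.53, 0.007]
wrist_force: [-0.5, 0.5, 0.3]
width: 0.601
```

Run:
```python
from h import *
d=get('wrist'); 
s=state(); print(s['ee_pos'],s['tool_rot'],s['time'],s['joints'])
P=np.array([[.4031,-.2411,.081],[.4522,-.102,.148]]); print(proj(d,P))
im=d['color'].copy()
for p in proj(d,P): cv2.drawMarker(im,tuple(int(x) for x in p),(255,0,0),0,12,1)
cv2.imwrite('pics/w1.png',im[:,:,::-1])
```

```text
[ 0.40639829 -0.24327302  0.27106173] [-3.09642976e+00  5.29605169e-01  2.32009242e-03] 6.525 [-0.53393938 -0.18065198  0.92061292  1.83348707  0.1452507   1.42128672
  0.01795435]
[[315.57014872 210.28724972]
 [313.86243433  -2.3729022 ]]
```

View pics/w1.png

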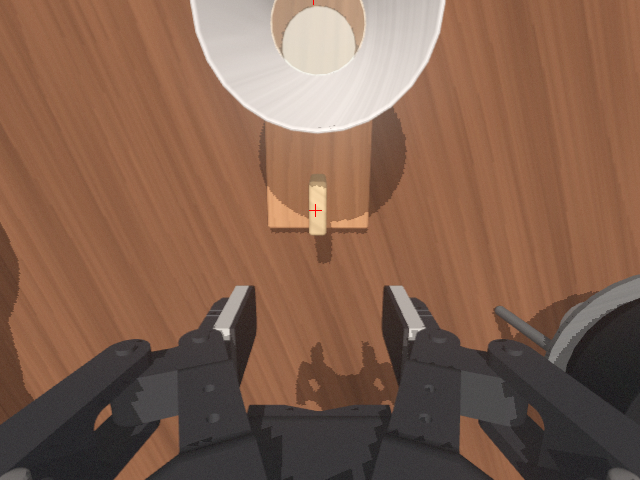

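Run:
```python
from h import *
d=get('wrist'); s=state(); T=R.from_rotvec(s['tool_rot']).as_matrix()
p=onz(d,[[318,183],[317.5,234]],.081); m=p.mean(0); print(p,m,np.linalg.norm(p[0]-p[1]),s['ee_pos'])
print(T.T@(m-s['ee_pos']), np.degrees(np.arctan2(*(p[0]-p[1])[[1,0]])), T)
```

```text
[[ 0.41475288 -0.21962208  0.081     ]
 [ 0.39878804 -0.26342594  0.081     ]] [ 0.40677046 -0.24152401  0.081     ] 0.04662246391733273 [ 0.40708366 -0.24357242  0.27202166]
[-0.00106397 -0.00181184  0.19102135] 69.97512571455563 [[ 9.43164689e-01 -3.32325376e-01  4.61633370e-04]
 [-3.32325379e-01 -9.43164799e-01 -7.34622285e-05]
 [ 4.59809707e-04 -8.41255047e-05 -9.99999891e-01]]
```

Call:
{"method": "step_arm", "body": {
  "deltas": [
    {"xyz":[-0.01,0,0.56],"delta_rot":[0,0,0],"fingers":0.6},
    {"xyz":[-0.01,0,0.56],"delta_rot":[0,0,0],"fingers":0.6},
    {"xyz":[0,0,0.56],"delta_rot":[0,0,0],"fingers":0.6},
    {"xyz":[0,0,0.56],"delta_rot":[0,0,0],"fingers":0.6},
    {"xyz":[0,0,0.56],"delta_rot":[0,0,0],"fingers":0.6},
    {"xyz":[0,0,0.56],"delta_rot":[0,0,0],"fingers":0.6},
    {"xyz":[0,0,0.56],"delta_rot":[0,0,0],"fingers":0.6},
    {"xyz":[0,0,0.56],"delta_rot":[0,0,0],"fingers":0.6},
    {"xyz":[0,0,0],"delta_rot":[0,0,0],"fingers":0.6},
    {"xyz":[0,0,0],"delta_rot":[0,0,0],"fingers":0.6}
  ]
}}

```text
time: 7.82
ee_pos: [0.4073, -0.2438, 0.0488]
tool_rot: [3.096, -0.529, 0.003]
wrist_force: [0.9, 0.5, -0.5]
width: 0.601
```

Call:
{"method": "step_arm", "body": {
  "deltas": [
    {"xyz":[0,0,0],"delta_rot":[0,0,0],"fingers":0},
    {"xyz":[0,0,0],"delta_rot":[0,0,0],"fingers":0},
    {"xyz":[0,0,0],"delta_rot":[0,0,0],"fingers":0},
    {"xyz":[0,0,0],"delta_rot":[0,0,0],"fingers":0},
    {"xyz":[0,0,0],"delta_rot":[0,0,0],"fingers":0},
    {"xyz":[0,0,0],"delta_rot":[0,0,0],"fingers":0}
  ],
  "squeeze": 40
}}

```text
time: 8.57
ee_pos: [0.4062, -0.2431, 0.0482]
tool_rot: [-3.096, 0.527, -0.0]
wrist_force: [-3.0, 0.6, 6.9]
width: 0.181
```

```bash
cat > fun.py <<'E'
from h import *
def funnel(d,c):
    h=cv2.cvtColor(d['color'],cv2.COLOR_RGB2HSV); m=cv2.inRange(h,(0,0,110),(179,60,255))
    q=np.zeros_like(m); u=proj(d,[[c[0],c[1],.148]])[0]; cv2.circle(q,(int(u[0]),int(u[1])),46,255,-1); m&=q
    cs,_=cv2.findContours(m,cv2.RETR_EXTERNAL,cv2.CHAIN_APPROX_NONE); k=max(cs,key=cv2.contourArea)
    e=cv2.fitEllipse(cv2.convexHull(k)); return onz(d,[e[0]],.148)[0],e
E
python3 - <<'E'
from fun import *
s=state(); print(s['ee_pos'],s['wrist_force'],s['width'])
d=get('top'); save(d,'t2.png'); print(funnel(d,(.452,-.102)))
E
```

```text
[ 0.4062016  -0.24305776  0.04822289] [-3.02073021  0.57844251  6.94266422] 0.18104577106891168
(array([ 0.45278122, -0.10232551,  0.148     ]), ((395.9990539550781, 284.63275146484375), (69.34503936767578, 70.2036361694336), 130.60877990722656))
```

Call:
{"method": "step_arm", "body": {
  "deltas": [
    {"xyz":[0,-0.15,0],"delta_rot":[0,0,0],"fingers":0},
    {"xyz":[-0.01,-0.2,0],"delta_rot":[0,0,0],"fingers":0},
    {"xyz":[-0.01,-0.25,0],"delta_rot":[0,0,0],"fingers":0},
    {"xyz":[-0.01,-0.25,0],"delta_rot":[0,0,0],"fingers":0},
    {"xyz":[-0.01,-0.25,0],"delta_rot":[0,0,0],"fingers":0},
    {"xyz":[-0.01,-0.25,0],"delta_rot":[0,0,0],"fingers":0},
    {"xyz":[-0.01,-0.25,0],"delta_rot":[0,0,0],"fingers":0},
    {"xyz":[-0.01,-0.25,0],"delta_rot":[0,0,0],"fingers":0},
    {"xyz":[-0.01,-0.25,0],"delta_rot":[0,0,0],"fingers":0},
    {"xyz":[-0.01,-0.25,0],"delta_rot":[0,0,0],"fingers":0},
    {"xyz":[-0.01,-0.25,0],"delta_rot":[0,0,0],"fingers":0},
    {"xyz":[-0.01,-0.25,0],"delta_rot":[0,0,0],"fingers":0},
    {"xyz":[0,-0.25,0],"delta_rot":[0,0,0],"fingers":0},
    {"xyz":[0,-0.25,0],"delta_rot":[0,0,0],"fingers":0},
    {"xyz":[0,-0.25,0],"delta_rot":[0,0,0],"fingers":0},
    {"xyz":[0,-0.25,0],"delta_rot":[0,0,0],"fingers":0},
    {"xyz":[0,-0.12,0],"delta_rot":[0,0,0],"fingers":0},
    {"xyz":[0,0,0],"delta_rot":[0,0,0],"fingers":0},
    {"xyz":[0,0,0],"delta_rot":[0,0,0],"fingers":0}
  ]
}}

```text
time: 11.0
ee_pos: [0.4675, -0.0548, 0.0482]
tool_rot: [3.096, -0.53, 0.003]
wrist_force: [-0.7, -3.0, 5.3]
width: 0.18
```

Run:
```python
from fun import *
s=state(); print(s['ee_pos'],s['wrist_force'],s['width'])
d=get('top'); print(funnel(d,(.513,.087)))
a=cv2.resize(d['color'][180:380,180:460],None,fx=2.8,fy=2.8,interpolation=cv2.INTER_CUBIC)
cv2.imwrite('pics/t3.png',a[:,:,::-1])
```

```text
[ 0.46751935 -0.05480888  0.04822236] [-0.68628503 -3.03872472  5.33535617] 0.17965392906376326
(array([0.5146667 , 0.08491682, 0.148     ]), ((315.14727783203125, 256.0675354003906), (68.3812255859375, 69.18269348144531), 20.951614379882812))
```

View pics/t3.png

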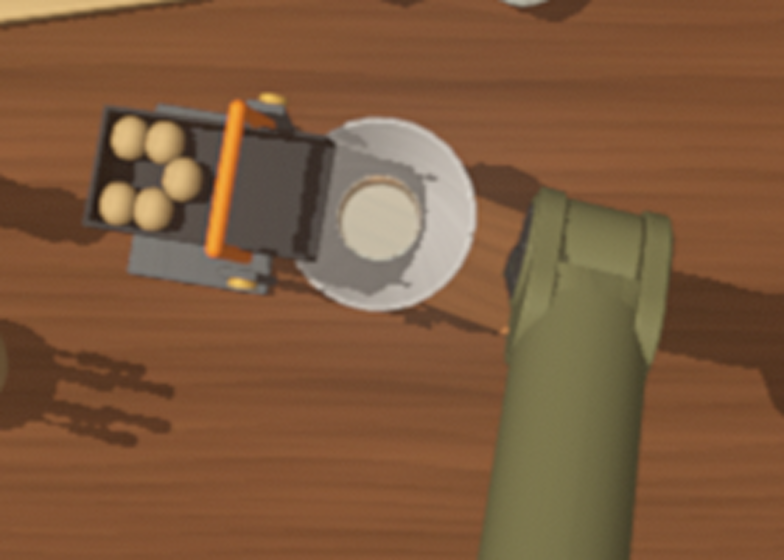

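Call:
{"method": "step_arm", "body": {
  "deltas": [
    {"xyz":[0,0,0],"delta_rot":[0,0,0],"fingers":0.5},
    {"xyz":[0,0,0],"delta_rot":[0,0,0],"fingers":0.5},
    {"xyz":[0,0,0],"delta_rot":[0,0,0],"fingers":0.5},
    {"xyz":[0,0,0],"delta_rot":[0,0,0],"fingers":0.5},
    {"xyz":[0,0,-0.7],"delta_rot":[0,0,0],"fingers":0.5},
    {"xyz":[0,0,-0.7],"delta_rot":[0,0,0],"fingers":0.5},
    {"xyz":[0,0,-0.7],"delta_rot":[0,0,0],"fingers":0.5},
    {"xyz":[0,0,-0.7],"delta_rot":[0,0,0],"fingers":0.5},
    {"xyz":[0,0,-0.7],"delta_rot":[0,0,0],"fingers":0.5},
    {"xyz":[0,0,-0.7],"delta_rot":[0,0,0.984],"fingers":0.5},
    {"xyz":[0,0,-0.7],"delta_rot":[0,0,0.984],"fingers":0.5},
    {"xyz":[0,0,-0.7],"delta_rot":[0,0,0.984],"fingers":0.5},
    {"xyz":[0,0,-0.7],"delta_rot":[0,0,0.984],"fingers":0.5},
    {"xyz":[0,0,-0.7],"delta_rot":[0,0,0.984],"fingers":0.5},
    {"xyz":[0,0,0],"delta_rot":[0,0,0.984],"fingers":0.5},
    {"xyz":[0,0,0],"delta_rot":[0,0,0.984],"fingers":0.5},
    {"xyz":[0,0,0],"delta_rot":[0,0,0.984],"fingers":0.5},
    {"xyz":[0,0,0],"delta_rot":[0,0,0.984],"fingers":0.5},
    {"xyz":[0,0,0],"delta_rot":[0,0,0.984],"fingers":0.5},
    {"xyz":[0,0,0],"delta_rot":[0,0,0.984],"fingers":0.5}
  ]
}}

```text
time: 13.55
ee_pos: [0.4666, -0.0542, 0.3972]
tool_rot: [2.514, -1.884, -0.0]
wrist_force: [-0.4, 0.4, -0.5]
width: 0.504
```

Call:
{"method": "step_arm", "body": {
  "deltas": [
    {"xyz":[0,0,0],"delta_rot":[0,0,0.984],"fingers":0.5},
    {"xyz":[0,0,0],"delta_rot":[0,0,0.984],"fingers":0.5},
    {"xyz":[0,0,0],"delta_rot":[0,0,0.984],"fingers":0.5},
    {"xyz":[0,0,0],"delta_rot":[0,0,0.984],"fingers":0.5},
    {"xyz":[0,0,0],"delta_rot":[0,0,0.984],"fingers":0.5}
  ]
}}

```text
time: 14.18
ee_pos: [0.4667, -0.0541, 0.3972]
tool_rot: [2.055, -2.376, -0.0]
wrist_force: [-0.5, -0.1, -0.4]
width: 0.5
```

Run:
```python
from fun import *
s=state(); T=R.from_rotvec(s['tool_rot']).as_matrix(); e=np.array(s['ee_pos']); print(e,T,s['joints'],s['width'])
d=get('top'); print(funnel(d,(.513,.087)))
print(T.T@(np.array([.529,.196,.4])-e)/.05)
```

```text
[ 0.46665059 -0.05413855  0.39716621] [[-1.44370811e-01 -9.89523639e-01 -1.90163989e-04]
 [-9.89523648e-01  1.44370781e-01  1.63893417e-04]
 [-1.34722287e-04  2.11833189e-04 -9.99999968e-01]] [-0.72566791 -0.15721368  0.68941823  1.60107018  0.10000061  1.66196466
 -1.74889025] 0.5004919809999727
(array([0.51443179, 0.08456335, 0.148     ]), ((315.2978210449219, 256.1720275878906), (67.91187286376953, 69.23784637451172), 25.656314849853516))
[-5.13039661 -0.51165828 -0.05609296]
```

Call:
{"method": "step_arm", "body": {
  "deltas": [
    {"xyz":[-0.64,-0.06,0],"delta_rot":[0,0,0],"fingers":0.5},
    {"xyz":[-0.64,-0.06,0],"delta_rot":[0,0,0],"fingers":0.5},
    {"xyz":[-0.64,-0.06,0],"delta_rot":[0,0,0],"fingers":0.5},
    {"xyz":[-0.64,-0.06,0],"delta_rot":[0,0,0],"fingers":0.5},
    {"xyz":[-0.64,-0.06,0],"delta_rot":[0,0,0],"fingers":0.5},
    {"xyz":[-0.64,-0.06,0],"delta_rot":[0,0,0],"fingers":0.5},
    {"xyz":[-0.64,-0.06,0],"delta_rot":[0,0,0],"fingers":0.5},
    {"xyz":[-0.64,-0.08,0],"delta_rot":[0,0,0],"fingers":0.5},
    {"xyz":[0,0,0],"delta_rot":[0,0,0],"fingers":0.5},
    {"xyz":[0,0,0],"delta_rot":[0,0,0],"fingers":0.5}
  ]
}}

```text
time: 15.48
ee_pos: [0.5278, 0.195, 0.3972]
tool_rot: [2.058, -2.373, 0.001]
wrist_force: [1.0, -0.3, -0.5]
width: 0.501
```

Run:
```python
from fun import *
s=state(); T=R.from_rotvec(s['tool_rot']).as_matrix(); e=np.array(s['ee_pos']); print(e,s['joints'])
d=get('wrist'); save(d,'w4.png'); print(proj(d,[[.529,.196,.299],e+T@[.0,.05,.1]]))
h=cv2.cvtColor(d['color'],cv2.COLOR_RGB2HSV); m=cv2.inRange(h,(5,190,150),(18,255,255))
N,l,st,c=cv2.connectedComponentsWithStats(m)
for i in range(1,N):
    if st[i,4]>100: print(st[i],c[i],onz(d,[c[i]],.299))
```

```text
[0.52775255 0.19501329 0.39716798] [-0.8776767   0.10806066  0.5317172   1.39559926 -0.05405477  1.65313257
 -2.06570489]
[[315.92834775 238.60774252]
 [317.88291299 307.64922633]]
```

View pics/w4.png

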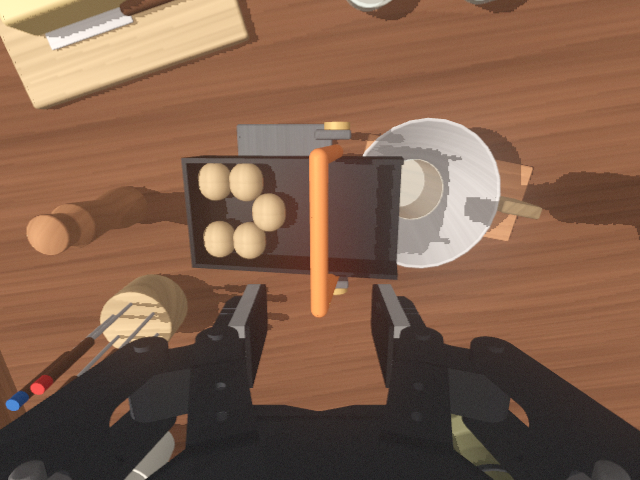

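Run:
```python
from fun import *
s=state(); T=R.from_rotvec(s['tool_rot']).as_matrix(); e=np.array(s['ee_pos'])
d=get('wrist')
g=cv2.cvtColor(d['color'],cv2.COLOR_RGB2HSV); m=cv2.inRange(g,(0,0,110),(179,60,255)); m[:,:405]=0;m[:,510:]=0;m[:110]=0;m[280:]=0
k=max(cv2.findContours(m,0,1)[0],key=cv2.contourArea); el=cv2.fitEllipse(cv2.convexHull(k)); print(el)
P=onz(d,[[319,233],[318,151],[320,315],[431,192.5],el[0],[336,126],[341,287]],[.299,.299,.299,.148,.148,.21,.21]); print(P)
# tray top corners z: rear-left.. lip wall tops (rest angle .175 up at lip)
print((P-e)@T)
```

```text
((424.42608642578125, 192.60093688964844), (144.48440551757812, 155.92742919921875), 47.063785552978516)
[[0.53255325 0.19301175 0.299     ]
 [0.58513118 0.18606809 0.299     ]
 [0.47327183 0.20084067 0.299     ]
 [0.52004512 0.07603848 0.148     ]
 [0.5209225  0.08287077 0.148     ]
 [0.59965286 0.1687897  0.21      ]
 [0.45424524 0.18319292 0.21      ]]
[[ 7.60329446e-04 -4.86945547e-03  9.84775802e-02]
 [ 1.39969370e-04 -5.79002782e-02  9.84911905e-02]
 [ 1.45981805e-03  5.49225922e-02  9.84622346e-02]
 [ 1.18269537e-01 -9.12006720e-03  2.49519689e-01]
 [ 1.11381945e-01 -9.01478279e-03  2.49517260e-01]
 [ 1.51413948e-02 -7.47129554e-02  1.87500815e-01]
 [ 2.16079662e-02  7.12631098e-02  1.87465010e-01]]
```

Run:
```python
from fun import *
for n,c in(('wrist',None),('scene',None),('top',None)):
    d=get(n); im=d['color'].copy()
    for (x,y),col in(((.5144,.0850),(255,0,0)),((.5205,.081),(0,0,255))):
        th=np.linspace(0,6.283,60); q=proj(d,np.c_[x+.08*np.cos(th),y+.08*np.sin(th),0*th+.148]); cv2.polylines(im,[np.round(q*8).astype(int).reshape(-1,1,2)],True,col,1,cv2.LINE_AA,3)
    u=proj(d,[[.5144,.085,.12]])[0].astype(int); w=95 if n=='wrist' else 55
    k=cv2.resize(im[max(0,u[1]-w):u[1]+w,u[0]-w:u[0]+w],(266,266),interpolation=cv2.INTER_CUBIC); out=k if n=='wrist' else np.hstack([out,k])
cv2.imwrite('pics/chk.png',out[:,:,::-1])
```

```text
(no output)
```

View pics/chk.png

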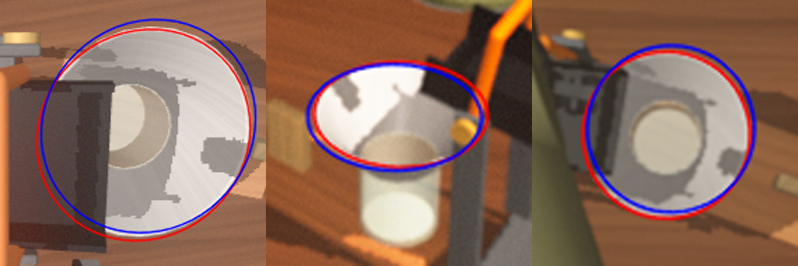

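Call:
{"method": "step_arm", "body": {
  "deltas": [
    {"xyz":[0,0,0.47],"delta_rot":[0,0,0],"fingers":0.5},
    {"xyz":[0,0,0.47],"delta_rot":[0,0,0],"fingers":0.5},
    {"xyz":[0,0,0.47],"delta_rot":[0,0,0],"fingers":0.5},
    {"xyz":[0,0,0.47],"delta_rot":[0,0,0],"fingers":0.5},
    {"xyz":[0.01,0,0.47],"delta_rot":[0,0,0],"fingers":0.5},
    {"xyz":[0,0,0],"delta_rot":[0,0,0],"fingers":0.3},
    {"xyz":[0,0,0],"delta_rot":[0,0,0],"fingers":0.3},
    {"xyz":[0,0,0],"delta_rot":[0,0,0],"fingers":0.3}
  ]
}}

```text
time: 16.73
ee_pos: [0.5282, 0.1955, 0.2812]
tool_rot: [-2.057, 2.372, -0.001]
wrist_force: [-0.4, -1.1, -0.1]
width: 0.306
```

Call:
{"method": "step_arm", "body": {
  "deltas": [
    {"xyz":[0.12,0,0],"delta_rot":[0,0,0],"fingers":0.3},
    {"xyz":[0.12,0,0],"delta_rot":[0,0,0],"fingers":0.3},
    {"xyz":[0.08,0,0],"delta_rot":[0,0,0],"fingers":0.3},
    {"xyz":[0.08,0,0],"delta_rot":[0,0,0],"fingers":0.3},
    {"xyz":[0.08,0,0],"delta_rot":[0,0,0],"fingers":0.3},
    {"xyz":[0.08,0,0],"delta_rot":[0,0,0],"fingers":0.3}
  ]
}}

```text
time: 17.48
ee_pos: [0.5236, 0.1673, 0.2798]
tool_rot: [2.058, -2.373, 0.0]
wrist_force: [0.4, 4.1, 3.0]
width: 0.301
```

Run:
```python
from fun import *
s=state(); print(s['ee_pos'],s['wrist_force'],s['width'])
d=get('scene'); c=d['color'][130:330,200:480]; cv2.imwrite('pics/s5.png',cv2.resize(c,None,fx=2.5,fy=2.5)[:,:,::-1])
```

```text
[0.52360912 0.16727081 0.27977448] [0.36026557 4.07539673 2.95985267] 0.30051714024518855
```

View pics/s5.png

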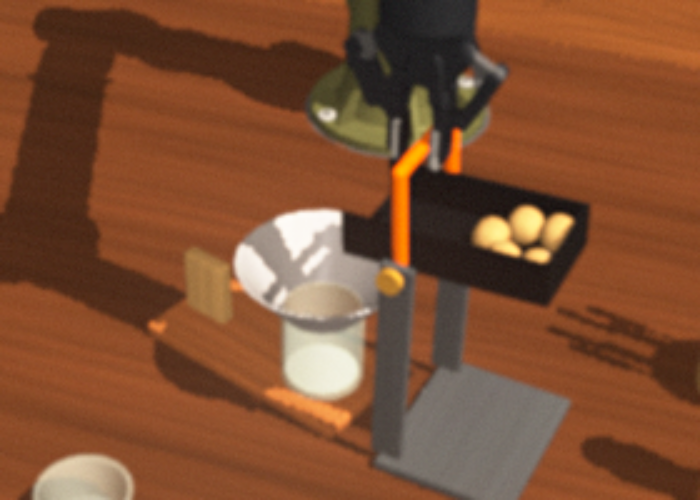

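The fingers straddle the bar, the tray is near level and the nuts are still in the rear. I'll go on with the pour.

Call:
{"method": "step_arm", "body": {
  "deltas": [
    {"xyz":[0.08,0,0.01],"delta_rot":[0,0,0],"fingers":0.3},
    {"xyz":[0.08,0,0.01],"delta_rot":[0,0,0],"fingers":0.3},
    {"xyz":[0.08,0,0.015],"delta_rot":[0,0,0],"fingers":0.3},
    {"xyz":[0.08,0,0.015],"delta_rot":[0,0,0],"fingers":0.3},
    {"xyz":[0.08,0,0.02],"delta_rot":[0,0,0],"fingers":0.3},
    {"xyz":[0.08,0,0.03],"delta_rot":[0,0,0],"fingers":0.3},
    {"xyz":[0.08,0,0.03],"delta_rot":[0,0,0],"fingers":0.3},
    {"xyz":[0.08,0,0.035],"delta_rot":[0,0,0],"fingers":0.3},
    {"xyz":[0.08,0,0.035],"delta_rot":[0,0,0],"fingers":0.3},
    {"xyz":[0.08,0,0.04],"delta_rot":[0,0,0],"fingers":0.3},
    {"xyz":[0.08,0,0.06],"delta_rot":[0,0,0],"fingers":0.3},
    {"xyz":[0.08,0,0.06],"delta_rot":[0,0,0],"fingers":0.3},
    {"xyz":[0.08,0,0.06],"delta_rot":[0,0,0],"fingers":0.3},
    {"xyz":[0,0,0],"delta_rot":[0,0,0],"fingers":0.3},
    {"xyz":[0,0,0],"delta_rot":[0,0,0],"fingers":0.3},
    {"xyz":[0,0,0],"delta_rot":[0,0,0],"fingers":0.3}
  ]
}}

```text
time: 19.52
ee_pos: [0.5162, 0.1155, 0.2586]
tool_rot: [2.057, -2.373, 0.0]
wrist_force: [0.0, -0.5, -0.0]
width: 0.297
```

Run:
```python
from fun import *
s=state(); print(s['ee_pos'],s['wrist_force'],s['width'])
d=get('scene'); c=d['color'][130:330,200:480]; cv2.imwrite('pics/s6.png',cv2.resize(c,None,fx=2.5,fy=2.5)[:,:,::-1])
```

```text
[0.51616335 0.11552171 0.25864969] [ 0.01402139 -0.47702875 -0.00060385] 0.2971574988669174
```

View pics/s6.png

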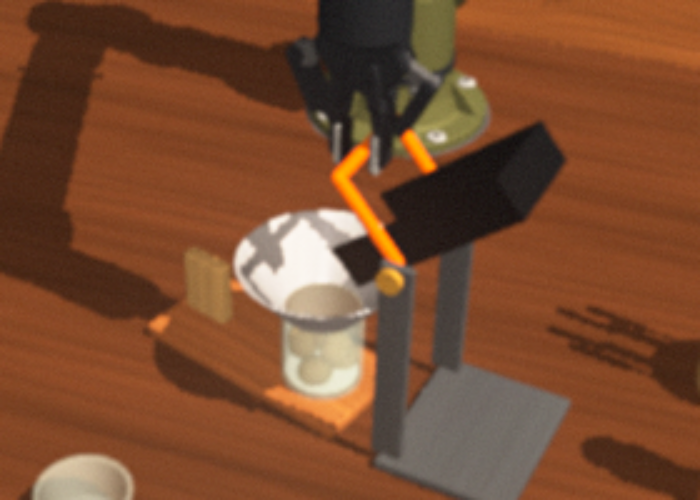

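Call:
{"method": "step_arm", "body": {
  "deltas": [
    {"xyz":[0.08,0,0.06],"delta_rot":[0,0,0],"fingers":0.3},
    {"xyz":[0.08,0,0.06],"delta_rot":[0,0,0],"fingers":0.3},
    {"xyz":[0.04,0,0.03],"delta_rot":[0,0,0],"fingers":0.3},
    {"xyz":[0,0,0],"delta_rot":[0,0,0],"fingers":0.3},
    {"xyz":[0,0,0],"delta_rot":[0,0,0],"fingers":0.3},
    {"xyz":[0,0,0],"delta_rot":[0,0,0],"fingers":0.3},
    {"xyz":[0,0,0],"delta_rot":[0,0,0],"fingers":0.3},
    {"xyz":[0,0,0],"delta_rot":[0,0,0],"fingers":0.3}
  ]
}}

```text
time: 20.58
ee_pos: [0.5151, 0.1072, 0.251]
tool_rot: [-2.058, 2.371, 0.0]
wrist_force: [3.2, 4.4, -1.2]
width: 0.3
```

Run:
```python
from fun import *
s=state(); print(s['ee_pos'],s['wrist_force'],s['width'])
d=get('wrist'); save(d,'w7.png')
```

```text
[0.51514339 0.10719904 0.2510189 ] [ 3.18344554  4.36682863 -1.24739769] 0.3003289670825058
```

View pics/w7.png

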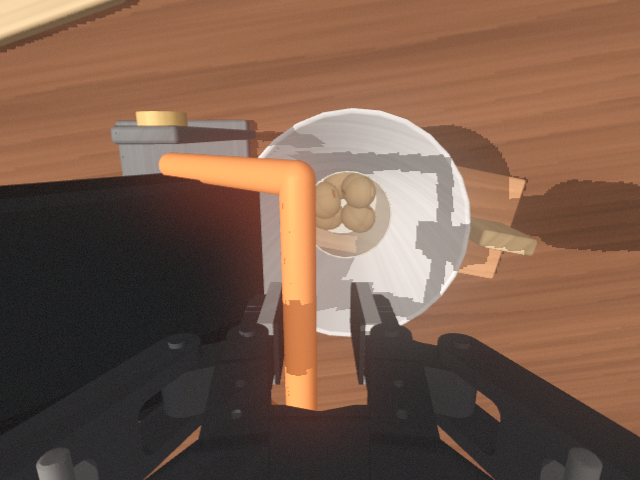

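Call:
{"method": "step_arm", "body": {
  "deltas": [
    {"xyz":[-0.13,0,0],"delta_rot":[0,0,0],"fingers":0.3},
    {"xyz":[-0.13,0,0],"delta_rot":[0,0,0],"fingers":0.3},
    {"xyz":[-0.09,0,-0.06],"delta_rot":[0,0,0],"fingers":0.3},
    {"xyz":[-0.09,0,-0.06],"delta_rot":[0,0,0],"fingers":0.3},
    {"xyz":[-0.09,0,-0.06],"delta_rot":[0,0,0],"fingers":0.3},
    {"xyz":[-0.09,0,-0.06],"delta_rot":[0,0,0],"fingers":0.3},
    {"xyz":[-0.09,0,-0.04],"delta_rot":[0,0,0],"fingers":0.3},
    {"xyz":[-0.09,0,-0.04],"delta_rot":[0,0,0],"fingers":0.3},
    {"xyz":[-0.09,0,-0.04],"delta_rot":[0,0,0],"fingers":0.3},
    {"xyz":[-0.09,0,-0.04],"delta_rot":[0,0,0],"fingers":0.3},
    {"xyz":[-0.09,0,-0.02],"delta_rot":[0,0,0],"fingers":0.3},
    {"xyz":[-0.09,0,-0.02],"delta_rot":[0,0,0],"fingers":0.3},
    {"xyz":[-0.09,0,-0.02],"delta_rot":[0,0,0],"fingers":0.3},
    {"xyz":[-0.09,0,-0.02],"delta_rot":[0,0,0],"fingers":0.3},
    {"xyz":[-0.09,0,0],"delta_rot":[0,0,0],"fingers":0.3},
    {"xyz":[-0.09,0,0],"delta_rot":[0,0,0],"fingers":0.3},
    {"xyz":[-0.09,0,0],"delta_rot":[0,0,0],"fingers":0.3},
    {"xyz":[-0.09,0,0],"delta_rot":[0,0,0],"fingers":0.3}
  ]
}}

```text
time: 22.88
ee_pos: [0.5269, 0.1908, 0.2753]
tool_rot: [-2.058, 2.373, 0.0]
wrist_force: [-0.3, -2.1, 1.1]
width: 0.303
```

Call:
{"method": "step_arm", "body": {
  "deltas": [
    {"xyz":[-0.07,0,0],"delta_rot":[0,0,0],"fingers":0.3},
    {"xyz":[-0.07,0,0],"delta_rot":[0,0,0],"fingers":0.3},
    {"xyz":[-0.04,0,0],"delta_rot":[0,0,0],"fingers":0.3},
    {"xyz":[0,0,0],"delta_rot":[0,0,0],"fingers":0.3}
  ]
}}

```text
time: 23.38
ee_pos: [0.5281, 0.1997, 0.2752]
tool_rot: [-2.059, 2.373, 0.001]
wrist_force: [-0.4, -0.8, -0.0]
width: 0.3
```

Call:
{"method": "step_arm", "body": {
  "deltas": [
    {"xyz":[-0.04,0,0],"delta_rot":[0,0,0],"fingers":0.3},
    {"xyz":[-0.04,0,0],"delta_rot":[0,0,0],"fingers":0.3},
    {"xyz":[0,0,0],"delta_rot":[0,0,0],"fingers":0.3}
  ]
}}

```text
time: 23.75
ee_pos: [0.5285, 0.202, 0.2751]
tool_rot: [2.056, -2.373, 0.001]
wrist_force: [-1.8, -4.7, 0.9]
width: 0.3
```

Call:
{"method": "step_arm", "body": {
  "deltas": [
    {"xyz":[-0.04,0,0],"delta_rot":[0,0,0],"fingers":0.3},
    {"xyz":[-0.02,0,0],"delta_rot":[0,0,0],"fingers":0.3},
    {"xyz":[0,0,0],"delta_rot":[0,0,0],"fingers":0.3}
  ]
}}

```text
time: 24.12
ee_pos: [0.5285, 0.202, 0.275]
tool_rot: [2.05, -2.372, 0.003]
wrist_force: [-3.8, -9.9, 1.4]
width: 0.299
```

Call:
{"method": "step_arm", "body": {
  "deltas": [
    {"xyz":[0.1,0,0],"delta_rot":[0,0,0],"fingers":0.3},
    {"xyz":[0.1,0,0],"delta_rot":[0,0,0],"fingers":0.3},
    {"xyz":[0,0,0],"delta_rot":[0,0,0],"fingers":0.4},
    {"xyz":[0,0,0],"delta_rot":[0,0,0],"fingers":0.4},
    {"xyz":[0,0,-0.4],"delta_rot":[0,0,0],"fingers":0.4},
    {"xyz":[0,0,-0.5],"delta_rot":[0,0,0],"fingers":0.4},
    {"xyz":[0,0,-0.5],"delta_rot":[0,0,0],"fingers":0.4},
    {"xyz":[0,0,-0.5],"delta_rot":[0,0,0],"fingers":0.4},
    {"xyz":[0,0,-0.5],"delta_rot":[0,0,0],"fingers":0.4},
    {"xyz":[0,0,-0.5],"delta_rot":[0,0,0],"fingers":0.4},
    {"xyz":[0.7,0,0],"delta_rot":[0,0,0],"fingers":0.4},
    {"xyz":[0.7,0,0],"delta_rot":[0,0,0],"fingers":0.4},
    {"xyz":[0.7,0,0],"delta_rot":[0,0,0],"fingers":0.4},
    {"xyz":[0.7,0,0],"delta_rot":[0,0,0],"fingers":0.4},
    {"xyz":[0.7,0,0],"delta_rot":[0,0,0],"fingers":0.4},
    {"xyz":[0.7,0,0],"delta_rot":[0,0,0],"fingers":0.4},
    {"xyz":[0.7,0,0],"delta_rot":[0,0,0],"fingers":0.4},
    {"xyz":[0,0,0],"delta_rot":[0,0,0],"fingers":0.4}
  ]
}}

```text
time: 26.38
ee_pos: [0.4928, -0.0496, 0.421]
tool_rot: [-2.051, 2.378, -0.001]
wrist_force: [0.4, 0.1, -0.4]
width: 0.399
```

Run:
```python
from fun import *
s=state(); print(s['ee_pos'],s['wrist_force'],s['time'])
t=get('top'); c=get('scene'); print(funnel(t,(.514,.085))[0])
import pickle; t0=pickle.load(open('top0.pkl','rb'))['color'].astype(int)
for n,(u,v) in dict(r0=(312,160),r1=(367,166),fork=(150,310),mill=(147,243)).items(): print(n,np.abs(t['color'][v-22:v+22,u-22:u+22].astype(int)-t0[v-22:v+22,u-22:u+22]).mean())
h=cv2.cvtColor(t['color'],cv2.COLOR_RGB2HSV); m=cv2.inRange(h,(5,200,170),(16,255,255)); m[:,:250]=0
N,l,st,cc=cv2.connectedComponentsWithStats(m); print([(st[i],cc[i]) for i in range(1,N) if st[i,4]>25])
a=cv2.resize(t['color'][200:320,200:400],(800,480)[:2] and (400,240)); b=cv2.resize(c['color'][170:290,200:450],(500,240))
a=cv2.resize(t['color'][195:325,200:400],(600,390)); b=cv2.resize(c['color'][190:275,200:340],(330,200)); b=cv2.copyMakeBorder(b,0,0,0,270,cv2.BORDER_CONSTANT)
cv2.imwrite('pics/f8.png',np.vstack([a,b])[:,:,::-1])
```

```text
[ 0.49277225 -0.04956479  0.42101639] [ 0.42623158  0.09355252 -0.36308561] 26.375
[0.51446836 0.08451    0.148     ]
r0 1.5008608815426998
r1 1.46900826446281
fork 1.641012396694215
mill 1.5108471074380165
[(array([255, 216,  12,  55, 127], dtype=int32), array([261.4488189 , 242.80314961]))]
```

View pics/f8.png

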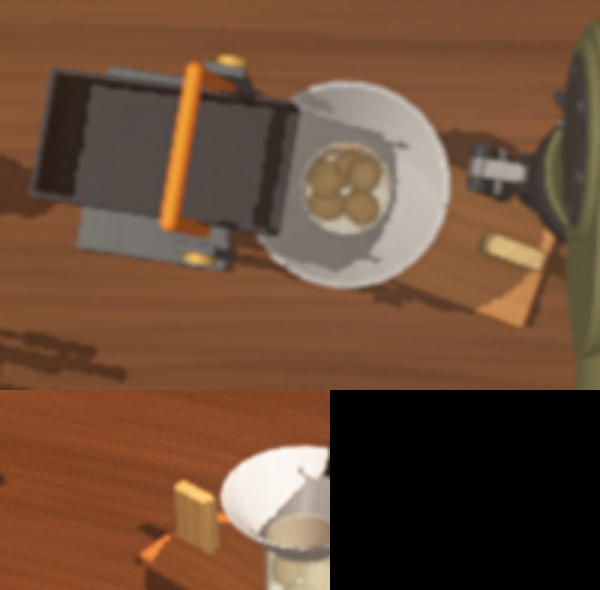

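The tray is empty, five nuts show in the jar, and the bar is back at its start pixels. Nothing else has moved, so I'll hand in.

```bash
python3 -c "
from bench import robot; print(robot.hand_in())"
```

```text
the job is handed in; nothing more can be done
None
```

The job is done and handed in at about 26 s. All five walnuts appear to be in the jar, and the tray is back on its rest stop with the gripper clear of everything.

**What I did:** I gripped the handle fin and slid the carrier about 198 mm along the ledge until the funnel stood under the lip. With the fingers either side of the orange bar, I tipped the tray slowly and brought it back. At the rest stop the bar stopped moving while the force rose to about 10 N. I then let go and moved away.

**Last checks:**
- **Walnuts:** the tray is empty. The final top view shows five nuts in the jar, one of them partly hidden behind the others.
- **Tray:** the bar covers the same pixels as at the start, to within a pixel.
- **Funnel:** the top camera puts it at (0.514, 0.085), about 3 mm from the drop point it measured, (0.513, 0.087).
- **Ramekins, fork holder, pepper mill:** their image patches show only noise-level change.

**One disagreement:** before the pour, a rough funnel fit from the wrist camera came out about 6 mm off the top camera's. Drawing the rim at the top camera's position over all three views fitted to within about 3 mm, so I used that one.

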